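# Release the tin and stop it with the other finger

## Task

Let the flat fish tin out of the spring-fed tin dispenser: press the orange release pad fully down with one finger, and with the other finger in the track stop the tin as it shoots out, before it slides off the open end. Finish while still holding the pad down and the tin stopped on the track against your finger. Do not pick anything up, and leave the two spice jars and the round tin where they stand.

Things in the scene. Friction and masses are not known exactly. Their poses are not given: they have to be found in the camera images.
- dispenser: Fixed white tin dispenser, 270 (x) x 84 (y) mm. Origin: centre of its underside, on the worktop; z up. A straight level steel track runs along its x: floor 26 mm above the origin, 68 mm wide between two 5 mm rails that rise 12 mm above the floor. Open at the -x end, roughly towards the robot; closed at +x by a 48 mm high back stop. A gate, 8 mm high, at x = -1 mm holds the tin back.
- pusher (a joint): Travel in m towards the dispenser's -x of the grey spring pusher (25 mm high) behind the tin: about 0.006 at the start, 0.080 at most. It pushes the tin with about 2.9 N at first, 1.9 N after 50 mm. The floor is slippery (friction about 0.06): once the gate is down the tin shoots out within some tenths of a second and leaves over the lip unless stopped.
- track_lip (a point): Middle of the open end of the track, at floor height: dispenser x = -133, y = 0, z = 26 mm. The tin slides away over this edge.
- release_pad (a joint): Travel of the orange release pad in m: 0 up, 0.011 fully down (end stop); it moves straight down against a spring, 2.5 N at the top and 5 N at the bottom, and springs back when let go. The gate is on the same part and goes down with it: the tin is let go somewhere between 0.005 and 0.008.
- pad_top (a point): Centre of the orange pad's top face, 28 (along the dispenser's x) x 26 mm; 43 mm above the worktop when up, 32 mm when fully down. At local x = -65, y = +62 mm of the dispenser, beside the track outside the rail. Moves with the pad.
- stop_point (a point): Point on the middle line of the track floor, straight across from the pad: dispenser x = -65, y = 0, z = 26 mm, 62 mm from the pad's centre. A good place for the other finger: the tin then comes out about 50 mm and stops. A fingertip level with the fully pressed pad is 6 mm above the track floor here.
- flat_tin: Loose flat fish tin, dark blue top with ring pull, rounded corners, 63 x 105 x 24 mm, about 0.15 kg. Origin: centre of its underside; its long (y) axis lies along the track. At the start its centre is at dispenser x = +50 mm, its front at about 0. It is out when it has come 25 mm or more, and has slid away when its centre passes dispenser x = -50 mm.
- spice_jar: Bystander: spice jar with dark cap, 44 mm diameter, 96 high, loose. Origin: centre of underside.
- round_tin: Bystander: low round tin, 86 mm diameter, 40 high, loose. Origin: centre of underside.
- spice_jar2: Bystander: spice jar with yellow cap, 42 mm diameter, 96 high, loose. Origin: centre of underside.
Mind the look-alikes: they are no part of the job. What is shaped like the flat_tin but turquoise or yellow is not meant.

How it is judged:
At the end, for the whole second after the job is handed in: The release pad is held down (more than 8.5 of its 11 mm); the tin has come out 25 to 95 mm (its centre between local x = +25 and -45 mm), lies flat on the track, is at rest and presses against a finger with more than 0.3 N (value of joint release_pad above 0.0085 m and x of flat_tin in the frame of dispenser between -0.045 and 0.025 m and z of flat_tin in the frame of dispenser between 0.022 and 0.032 m and contact force between the fingers and flat_tin above 0.3 N and linear speed of flat_tin below 0.02 m/s); the arm keeps its last pose, push and grip.
It fails at once if the tin slides away (its centre passes local x = -50 mm, or it leaves the track) (x of flat_tin in the frame of dispenser below -0.05 m or z of flat_tin in the frame of dispenser below 0.015 m).
It fails at once if the tin is lifted (more than 10 mm) or tipped (z of flat_tin in the frame of dispenser above 0.036 m or angle between flat_tin's own z axis and vertical above 0.35 rad).
It fails at once if the spice jar with dark cap is moved by more than 25 mm, lifted or knocked over (distance of spice_jar from where it was at the start of the episode above 0.025 m or angle between spice_jar's own z axis and vertical above 0.4 rad).
It fails at once if the round tin is moved by more than 25 mm, lifted or knocked over (distance of round_tin from where it was at the start of the episode above 0.025 m or angle between round_tin's own z axis and vertical above 0.4 rad).
It fails at once if the spice jar with yellow cap is moved by more than 25 mm, lifted or knocked over (distance of spice_jar2 from where it was at the start of the episode above 0.025 m or angle between spice_jar2's own z axis and vertical above 0.4 rad).
It also fails if it takes over 29 s, if anything falls off the work surface, if the arm or the gripper's body presses on something with over 40 N, if the wrist force passes 120 N, or if a joint passes its speed limit or range.

## Robot

A 6-joint arm with a two-finger parallel gripper is mounted at the origin on a cart in front of the work surface, level with it; the furniture and walls round the work are solid. World frame = base frame: x ahead of the robot, y to its left, z up, the work surface at z = 0. Lengths are in m, angles in rad, forces in N, time in s.
With the tool pointing down it reaches from about 0.3 to 0.875 m from the base axis. Payload 6.4 kg.
Tool frame: the origin (TCP) lies between the finger pads; the fingertips stand 19 mm ahead of it and the grasp point (between the pads) is the TCP (ctrl.tips_ahead is the z of the fingertips in the tool frame, in m); z points along the fingers, y is the line along which they close (so a half turn about z gives the same grasp; the last joint's range is limited). The gripper opens to 85 mm and grips with 20 to 120 N. Pads are 22 mm wide; open, the fingers measure 114 mm over their backs; the gripper's body (76 mm by 85 mm) begins 54 mm behind the grasp point. The pads swing forward as they close: fully open they stand 13 mm farther back than shut.
Start: joints at [0.968, 0.181, 1.607, -0, 1.354, -0.206], TCP at [0.222, 0.53, 0.25] pointing down, gripper open.
Joint ranges: [-2.99, 2.99], [-0.89, 2.07], [0.3, 2.58], [-1.14, 4.28], [0, 2.63], [-3.12, 3.12]. Speed limits (rad/s): [2.57, 2.57, 3.01, 3.14, 3.14, 3.14].

## Interface

Orientations are given as a unit quaternion [w, x, y, z].
In Python, from bench import readout, vision, ctrl gives the robot as it stands.
- The arm moves only by the tool play_rows, never from a script. Its arguments are lists of equal length, an entry for each row: "xyz": the shift along the tool's x, y, z in mm, a list of three; "rot": the turn, a rotation vector about the tool's x, y, z in rad, a list of three; "grip": the opening, from 0 (shut) to 1 (fully open). In form: {"xyz": [[x, y, z], ...], "rot": [[rx, ry, rz], ...], "grip": [grip, ...]}. A call has exactly 10 rows; each row is the pose to reach, as a shift and turn from the pose commanded when the call began, along the tool's axes at that moment; what a row does not reach only later rows make up. A row lasts 1/8 s, in which the tool goes at most 62.5 mm and 10.7 degrees, less where a joint would pass 70% of its speed; a pose out of reach is approached as far as the arm can. A call with a gripper value outside its range is refused whole. The fingers move at their own pace and stop on an object; the grip force is fixed at half the most. Time passes only in rows, so rows that repeat a pose let the fingers close, or fill a call up. It gives the time, the measured TCP pose, the force, the opening and the grip force at its end, in the units of the state.
- readout.get_obs(): the state, without advancing time (a new reading comes with each control period).
- vision.camera(name): name is "side" or "top"; returns a dict with "color" (480x640x3 uint8, red, green, blue), "depth" (480x640 float32, m along the optical axis (not along the pixel's ray), 0 where there is no reading), "camera_matrix" (3x3 intrinsics, pixels), "extrinsics" (4x4, takes a point from camera to world coordinates). Camera axes: x right, y down, z forward; pixel columns grow to the right and rows downward; lengths in m; the calibration is good to about 2 mm. A picture is of the moment at which its call begins.
- ctrl.hand_in(): hands the job in; it is judged then, once.
The state is a dict: "time_s": time; "q": joint angles; "dq": joint speeds; "joint_efforts": joint torques, N m; "eef_pos": TCP position; "eef_rot": TCP orientation; "wrist_force": force on the tool from outside, world axes, zero at the start; "torque": the same for the moment, N m; "opening": opening from 0.0 (shut) to 1.0 (fully open); "grasp_force": force on a finger pad.
Only numpy, scipy, OpenCV 4.12 (cv2) and the standard library are available. Lean on these libraries where they do the work, as an engineer would, in place of code of your own. Each camera call takes 0.05 s, during which the arm holds its last target. There are 200 camera calls.

## Working session

There is one attempt and no reset: what is moved stays moved. The work goes in short steps, Python scripts to look and compute and a tool call to move; the robot and the scene stay as the last step left them, time stands still between calls to the robot, and variables do not carry over. Pictures are saved under pics/ and viewed, at most 10 in all, crops included, and the job is handed in when it is done.

Besides the shell and the picture viewer there is one more tool, called after "Emit:" by a JSON object that holds its "op" and its "data". play_rows: Moves the arm, as the interface text tells. Its arguments: {"type":"object","properties":{"xyz":{"type":"array","items":{"type":"array","items":{"type":"number"}}},"rot":{"type":"array","items":{"type":"array","items":{"type":"number"}}},"grip":{"type":"array","items":{"type":"number"}}},"required":["xyz","rot","grip"]}

```bash
mkdir -p pics; cat > h.py <<'E'
import numpy as np, cv2
from bench import readout, vision, ctrl
def snap(n,f):
    c=vision.camera(n); cv2.imwrite(f'pics/{f}.png',c['color'][:,:,::-1]); np.savez(f'pics/{f}.npz',**c); return c
def pt(c,u,v,r=1):
    d=c['depth'][v-r:v+r+1,u-r:u+r+1]; d=np.median(d[d>0]); K=c['camera_matrix']
    p=np.array([(u-K[0,2])/K[0,0]*d,(v-K[1,2])/K[1,1]*d,d,1]); return (c['extrinsics']@p)[:3]
E
python3 - <<'E'
from h import *
snap('top','t0'); snap('side','s0')
o=readout.get_obs(); print({k:np.round(v,3) for k,v in o.items()}, ctrl.tips_ahead)
E
```

```text
{'time_s': np.float64(0.1), 'q': array([ 0.968,  0.181,  1.608,  0.   ,  1.354, -0.206]), 'dq': array([ 0.   , -0.   , -0.   , -0.002,  0.   ,  0.001]), 'joint_efforts': array([-0.0000e+00, -4.4588e+01, -3.5224e+01, -0.0000e+00,  4.0000e-03,
       -0.0000e+00]), 'eef_pos': array([0.222, 0.53 , 0.249]), 'eef_rot': array([-0.   ,  0.197,  0.98 , -0.001]), 'wrist_force': array([ 0.231, -0.431,  0.11 ]), 'torque': array([-0.008,  0.03 , -0.001]), 'grasp_force': np.float64(0.0), 'opening': np.float64(1.004)} 0.019
```

View pics/t0.png

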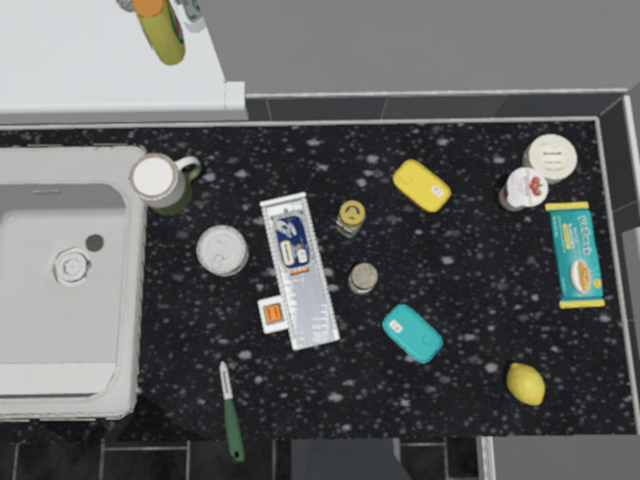

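View pics/s0.png

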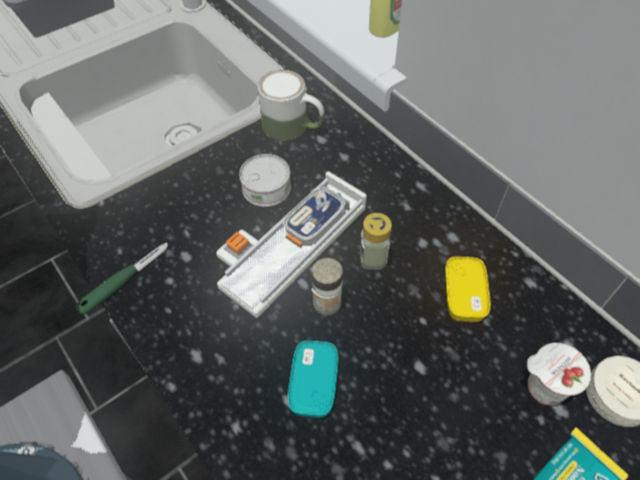

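The top view shows the dark-blue tin in the dispenser at (291,240), the orange pad at (273,314), the back stop at (283,198) and the open end at (315,345). The yellow (421,186) and turquoise (412,333) tins are look-alikes outside the dispenser. I'll confirm this in an enlarged crop.

```bash
python3 - <<'E'
from h import *
c=np.load('pics/t0.npz')
im=cv2.imread('pics/t0.png')[185:360,190:400]
cv2.imwrite('pics/t0c.png',cv2.resize(im,None,fx=3.4,fy=3.4,interpolation=cv2.INTER_CUBIC))
for u,v in [(273,314),(283,196),(315,340),(303,310),(291,240),(222,250),(351,212),(364,278)]: print(u,v,np.round(pt(c,u,v),4))
h=cv2.cvtColor(c['color'],cv2.COLOR_RGB2HSV)
m=cv2.inRange(h,(5,150,130),(18,255,255)); m[:290]=0;m[340:]=0;m[:,300:]=0
v,u=np.nonzero(m); print(u.min(),u.max(),v.min(),v.max(),u.mean(),v.mean(), len(u))
print('pad',np.mean([pt(c,a,b,0) for a,b in zip(u,v)],0))
print(cv2.minAreaRect(np.stack([u,v],1).astype(np.float32)))
E
```

```text
273 314 [0.4542 0.1625 0.0419]
283 196 [ 6.806e-01  1.476e-01 -6.000e-04]
315 340 [0.4089 0.0904 0.0237]
303 310 [0.4615 0.1109 0.0242]
291 240 [0.5841 0.1303 0.0465]
222 250 [0.5701 0.2549 0.0356]
351 212 [0.6205 0.0257 0.0953]
364 278 [0.5074 0.0076 0.0954]
265 280 305 321 272.6292682926829 312.81463414634146 205
pad [0.45622128 0.16317054 0.04205634]
((272.558837890625, 312.73529052734375), (14.794672966003418, 13.824529647827148), 75.96376037597656)
```

View pics/t0c.png

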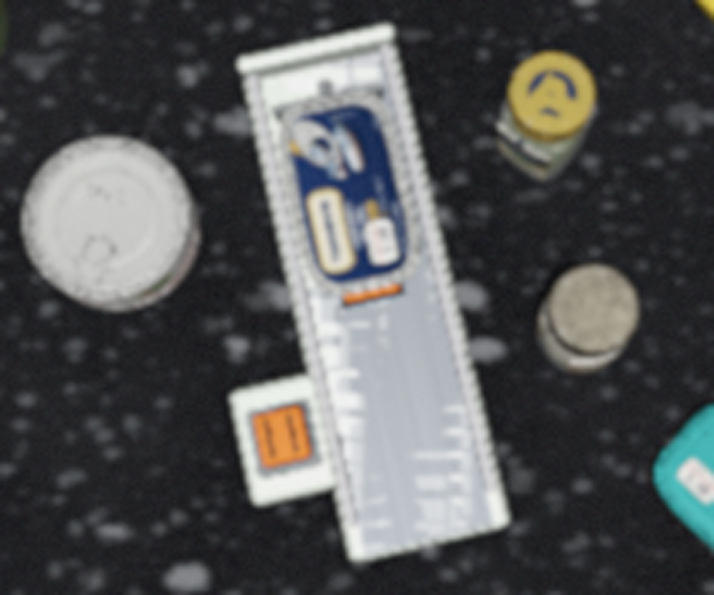

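The crop confirms it: the dark-blue tin with ring pull sits behind the orange gate strip at crop (372,294). The pad is at crop (283,437), left of the track. The open end's corners are (353,561) and (509,523), and the back stop's top corners are (240,65) and (392,28). Next I work out the dispenser frame and the move.

```bash
cat >> h.py <<'E'
from scipy.spatial.transform import Rotation as R
def ray(c,u,v,z):
    K=c['camera_matrix'];E=c['extrinsics'];d=E[:3,:3]@np.array([(u-K[0,2])/K[0,0],(v-K[1,2])/K[1,1],1]);o=E[:3,3]
    return o+d*(z-o[2])/d[2]
def move(target_pos,ydir):
    o=readout.get_obs(); q=o['eef_rot']; r=R.from_quat([q[1],q[2],q[3],q[0]]); p=o['eef_pos']
    best=None
    for s in (1,-1):
        y=np.array([*ydir,0])*s; z=np.array([0,0,-1.]); x=np.cross(y,z)
        rv=(r.inv()*R.from_matrix(np.stack([x,y,z],1))).as_rotvec()
        if best is None or np.linalg.norm(rv)<np.linalg.norm(best): best=rv
    print('xyz mm',np.round(r.inv().apply(target_pos-p)*1000,1),'rot',np.round(best,4))
E
python3 - <<'E'
from h import *
c=np.load('pics/t0.npz')
g=lambda u,v,z: ray(c,190+(u+.5)/3.4-.5,185+(v+.5)/3.4-.5,z)
a,b=g(353,561,.032),g(509,523,.032); d,e=g(240,65,.048),g(392,28,.048)
print(a,b,d,e, np.linalg.norm(b-a),np.linalg.norm(e-d),np.linalg.norm((a+b-d-e)/2))
ax=((d+e)-(a+b))[:2]; ax/=np.linalg.norm(ax)
ay=np.array([-ax[1],ax[0]]); print('ax',ax,np.degrees(np.arctan2(ax[1],ax[0])))
pad=ray(c,272.6,312.8,.043); print('pad',pad)
cl=((a+b)/2)[:2]; print('pad rel lip',(pad[:2]-cl)@ax,(pad[:2]-cl)@ay)
lat=[(p[:2]-cl)@ay for p in (a,b,d,e)]; print(lat)
mid=pad[:2]-31e-3*ay; print('mid',mid,'stop',pad[:2]-62e-3*ay)
move(np.array([*mid,.12]),ay)
E
```

```text
[0.39295265 0.12785194 0.032     ] [0.41074843 0.04794176 0.032     ] [0.65154904 0.18537549 0.048     ] [0.67067545 0.1045028  0.048     ] 0.08186773834874149 0.08310361968227836 0.26594446381263
ax [0.97664073 0.21487876] 12.408414662490035
pad [0.45617419 0.16313477 0.043     ]
pad rel lip 0.06922172580315826 0.061807419047882735
[np.float64(0.040933735683303454), np.float64(-0.04093373568330346), np.float64(0.04154671136105634), np.float64(-0.04154671136105634)]
mid [0.46283544 0.1328589 ] stop [0.46949668 0.10258304]
xyz mm [-375.7 -272.9  129.8] rot [-0.0014 -0.0008 -0.6134]
```

Emit:
{"op": "play_rows", "data": {"xyz": [[-47,-34,0],[-94,-68,10],[-141,-102,20],[-188,-136,40],[-235,-170,60],[-282,-205,80],[-329,-239,100],[-376,-273,115],[-376,-273,130],[-376,-273,130]], "rot": [[0,0,-0.077],[0,0,-0.153],[0,0,-0.23],[0,0,-0.307],[0,0,-0.383],[0,0,-0.46],[0,0,-0.537],[-0.001,-0.001,-0.613],[-0.001,-0.001,-0.613],[-0.001,-0.001,-0.613]], "grip": [0.56,0.56,0.56,0.56,0.56,0.56,0.56,0.56,0.56,0.56]}}

```text
time_s: 1.35
eef_pos: [0.4618, 0.1333, 0.1187]
eef_rot: [-0.001, -0.107, 0.994, 0.001]
wrist_force: [-0.1, -0.2, -0.0]
opening: 0.557
grasp_force: 0.0
```

```bash
python3 - <<'E'
from h import *
c=snap('side','s1'); t=snap('top','t1'); 
im=cv2.imread('pics/s1.png')[120:330,150:430]
cv2.imwrite('pics/s1c.png',cv2.resize(im,None,fx=2.8,fy=2.8,interpolation=cv2.INTER_CUBIC))
ax=np.array([.97664,.21488]);ay=np.array([-ax[1],ax[0]])
o=readout.get_obs(); print(o['time_s'],o['eef_pos'],o['opening'],o['wrist_force'])
move(np.array([.4628,.1329,.07]),ay)
E
```

```text
1.45 [0.46265087 0.13431937 0.12021968] 0.5609971867704527 [-0.33419065  0.39959136 -0.08312318]
xyz mm [ 0.2 -1.5 50.2] rot [0.0011 0.0003 0.0007]
```

View pics/s1c.png

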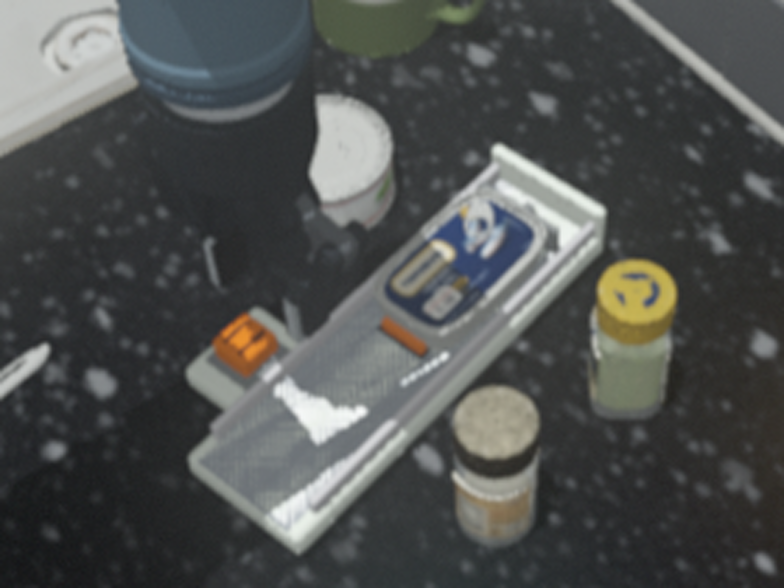

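The side crop shows the open fingers above the dispenser: tips at crop (222,283) above the pad and (293,335) above the track. The tin and the bystanders have not moved. I'll check the tip positions by depth.

```bash
python3 - <<'E'
from h import *
ax=np.array([.97664,.21488]);ay=np.array([-ax[1],ax[0]]);pad=np.array([.45617,.16313])
c=np.load('pics/s1.npz');d=c['depth'];v,u=np.nonzero(d>0);K=c['camera_matrix'];z=d[v,u]
P=(c['extrinsics']@np.stack([(u-K[0,2])/K[0,0]*z,(v-K[1,2])/K[1,1]*z,z,np.ones_like(z)]))[:3].T
l=np.stack([(P[:,:2]-pad)@ax*1000-65,(P[:,:2]-pad)@ay*1000+62,P[:,2]*1000],1)
m=(abs(l[:,0]+65)<25)&(l[:,1]>-25)&(l[:,1]<90)&(l[:,2]>70)&(l[:,2]<135)
q=l[m]
for s in (q[q[:,1]<31],q[q[:,1]>=31]):
    print('zmin',np.percentile(s[:,2],[0,2,5])); w=s[s[:,2]<s[:,2].min()+20]; print(len(w),w.min(0),w.max(0),np.median(w,0))
E
```

```text
zmin [100.43399304 105.80795535 107.74923519]
75 [-78.77403698  -8.04119613 100.43399304] [-59.07279093   6.32213097 120.34886617] [-73.14858759  -1.29500643 114.2885756 ]
zmin [101.59390543 103.35386744 104.00069712]
117 [-78.66104693  52.9341479  101.59390543] [-54.60847281  69.01934814 121.37177923] [-67.7160715   55.19559472 112.30265201]
```

Emit:
{"op": "play_rows", "data": {"xyz": [[0,-1,12],[0,-1,24],[0,-1,36],[0,-1,46],[0,-1,50],[0,-1,53],[0,-1,56],[0,-1,58],[0,-1,58],[0,-1,58]], "rot": [[0,0,0],[0,0,0],[0,0,0],[0,0,0],[0,0,0],[0,0,0],[0,0,0],[0,0,0],[0,0,0],[0,0,0]], "grip": [0.56,0.56,0.56,0.56,0.56,0.56,0.56,0.56,0.56,0.56]}}

```text
time_s: 2.7
eef_pos: [0.4639, 0.1323, 0.0624]
eef_rot: [0.001, -0.108, 0.994, 0.0]
wrist_force: [-0.1, -0.4, -0.5]
opening: 0.559
grasp_force: 0.0
```

Emit:
{"op": "play_rows", "data": {"xyz": [[0,0,2],[0,0,4],[0,0,6],[0,0,8],[0,0,10],[0,0,11],[0,0,11],[0,0,11],[0,0,11],[0,0,11]], "rot": [[0,0,0],[0,0,0],[0,0,0],[0,0,0],[0,0,0],[0,0,0],[0,0,0],[0,0,0],[0,0,0],[0,0,0]], "grip": [0.56,0.56,0.56,0.56,0.56,0.56,0.56,0.56,0.56,0.56]}}

```text
time_s: 3.95
eef_pos: [0.4634, 0.1323, 0.0511]
eef_rot: [0.0, -0.108, 0.994, 0.0]
wrist_force: [-2.0, -1.3, 3.7]
opening: 0.56
grasp_force: 3.0
```

```bash
python3 - <<'E'
from h import *
c=snap('side','s2'); snap('top','t2')
im=cv2.imread('pics/s2.png')[120:330,150:430]
cv2.imwrite('pics/s2c.png',cv2.resize(im,None,fx=2.8,fy=2.8,interpolation=cv2.INTER_CUBIC))
o=readout.get_obs(); print(o['eef_pos'],o['wrist_force'],o['torque'])
E
```

```text
[0.46342922 0.1323068  0.05115705] [-2.87153672 -1.4259098   2.84802913] [ 0.01558263  0.54121942 -0.04500173]
```

View pics/s2c.png

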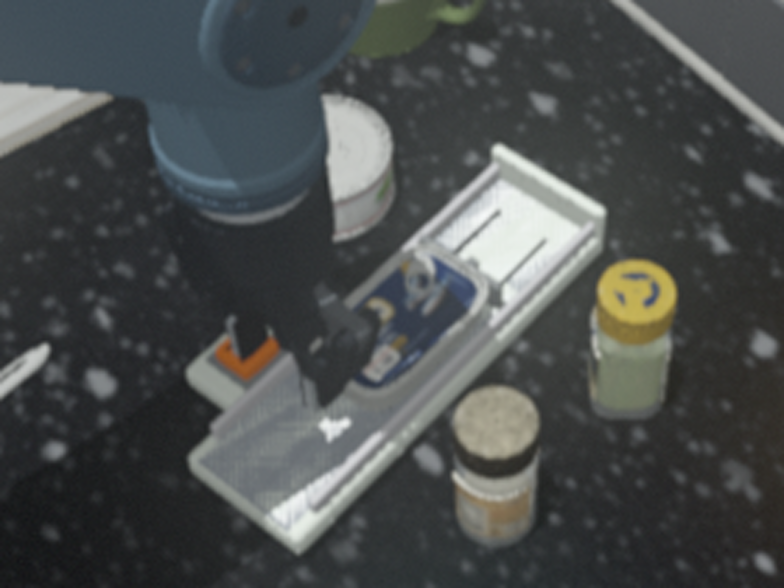

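The tin has been let go and rests against the track finger (crop (320,385)), with its front stopped there. The pad is only partly down at about 3.5 N, so I press further towards the end stop.

Emit:
{"op": "play_rows", "data": {"xyz": [[0,0,1],[0,0,2],[0,0,3],[0,0,3.5],[0,0,4],[0,0,4],[0,0,4],[0,0,4],[0,0,4],[0,0,4]], "rot": [[0,0,0],[0,0,0],[0,0,0],[0,0,0],[0,0,0],[0,0,0],[0,0,0],[0,0,0],[0,0,0],[0,0,0]], "grip": [0.56,0.56,0.56,0.56,0.56,0.56,0.56,0.56,0.56,0.56]}}

```text
time_s: 5.3
eef_pos: [0.4635, 0.1324, 0.0482]
eef_rot: [0.0, -0.108, 0.994, 0.0]
wrist_force: [-7.3, -1.8, 15.1]
opening: 0.561
grasp_force: 8.5
```

```bash
python3 - <<'E'
from h import *
ax=np.array([.97664,.21488]);ay=np.array([-ax[1],ax[0]]);pad=np.array([.45617,.16313])
for k in range(3):
    c=snap('side',f's3{k}'); o=readout.get_obs(); print(o['wrist_force'],o['eef_pos'])
h=cv2.cvtColor(c['color'],cv2.COLOR_RGB2HSV)
def loc(m):
    v,u=np.nonzero(m); P=np.array([pt(c,a,b,0) for a,b in zip(u,v) if c['depth'][b,a]>0])
    return np.stack([(P[:,:2]-pad)@ax*1000-65,(P[:,:2]-pad)@ay*1000+62,P[:,2]*1000],1)
m=cv2.inRange(h,(5,150,100),(18,255,255)); m[:225]=0;m[265:]=0;m[:,:215]=0;m[:,260:]=0
l=loc(m);print('pad',len(l),np.median(l,0))
b=cv2.inRange(h,(105,110,30),(125,255,160)); b[:200]=0;b[270:]=0;b[:,:270]=0;b[:,335:]=0
l=loc(b);print('tin',len(l),np.percentile(l,[2,50,98],axis=0))
im=cv2.imread('pics/s32.png')[120:330,150:430]
cv2.imwrite('pics/s3c.png',cv2.resize(im,None,fx=2.8,fy=2.8,interpolation=cv2.INTER_CUBIC))
E
```

```text
[-7.59518209 -1.73728704 16.02728105] [0.46351888 0.13234367 0.04815185]
[-7.61584381 -1.78721845 15.39909615] [0.46354841 0.13234273 0.04816785]
[-7.07816999 -1.93553455 15.45616518] [0.46349596 0.13233575 0.04812992]
pad 107 [-73.72189852  52.361464    30.78186756]
tin 2 [[33.59759676  1.02952743 47.01031682]
 [36.01043003  3.09833323 47.36564895]
 [38.42326329  5.16713902 47.72098108]]
```

View pics/s3c.png

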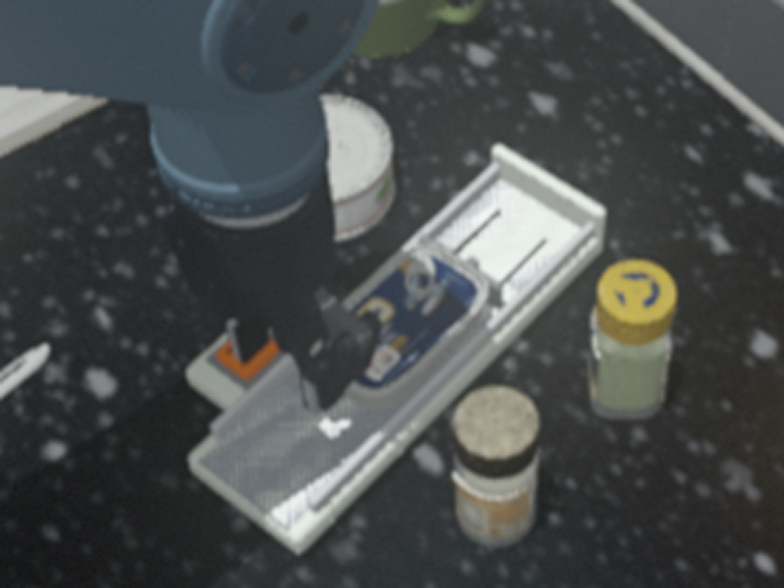

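The pad top measures 30.8 mm, which is fully down; the same measurement read 42 mm for the known 43 mm when it was up. The tin lies flat and steady against the track finger at crop (330,385), and the bystanders have not moved. Handing in.

```bash
python3 -c "
from h import *
print(ctrl.hand_in())"
```

```text
the job is handed in; nothing more can be done
None
```

I handed the job in with the pad pressed to its end stop, the dark-blue tin held flat and still on the track against the other finger, and the jars and round tin not touched; no pass/fail verdict came back.

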